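Close a push-and-turn cap on a workshop tin

TASK

Close the tin in the wooden cradle with its push-and-turn cap: lower the loose black cap onto the neck with its lugs going down through the gaps, press it down firmly but without forcing it and turn it clockwise until its lugs have passed the teeth and catch in the notches, so that the bar on the cap lies along the tin's long side. Then let go, leaving the cap sprung up level and locked, and leave the other things on the bench where they are.

Things in the scene. Friction and masses are not known exactly. Their poses are not given: they have to be found in the camera images.
- tin: Fixed: plain metal tin 96 x 70 mm (long side along its x), top 70 mm above the bench, in a wooden cradle board 150 x 124 mm screwed to the bench; same after half a turn. Origin: on the bench under the centre of tin and neck, z up. From its top stands a round steel neck (radius 19.5 mm) on a shoulder disc of radius 34 mm, whose upper face is 17 mm below the mouth. Over 25 N between cap and tin damages them.
- mouth (a point): Nominal centre of the neck's mouth, on its axis, 100 mm above the bench; axes as the tin's. The neck is screwed in more or less far: the true mouth, with ledges, notches, liner and shoulder, stands up to 6 mm higher or lower, which is not measured. All heights below are from the true mouth.
- gap (a point): In the middle of one of two opposite gaps between the neck's ledges, at radius 24 mm and 66 deg counter-clockwise (from above) from the tin's +x axis (the other at +180 deg). Each gap reaches from 31 to 101 deg. The ledges have outer radius 25.5 mm, top 6 mm above the mouth. With its lugs in the gaps and unpressed, its rim lies about 8 mm below the mouth; standing on the ledges, 5 mm above it.
- notch (a point): Under the ledge in the middle of one of two opposite notches, radius 24 mm, on the tin's +x axis (the other on -x). Notch from -17 to +17 deg, roof 6 mm below the mouth. Between gap and notch, from 17 to 31 deg, a tooth reaches down to 10 mm below the mouth; beyond the notch (-17 to -79 deg) the ledge does too, its side stops the turn. Locked, the cap's rim is 11 mm below the mouth.
- liner (a point): Nominal top centre of the white sprung liner disc (radius 16.5 mm) in the mouth, free top 19.3 mm above the mouth. It pushes the cap up with 1.5 N per mm: 5 N when locked in the notches; the lugs clear the teeth once the cap's rim is over 15 mm below the mouth (over 11 N); at 17 mm (14 N) the rim strikes the rigid shoulder. The point itself does not move.
- cap: Loose black plastic cap, 50 to 90 g, mouth down. Origin: centre of its lower rim, z up its axis. Ribbed shell, radius 32 mm outside, 28 inside, 31 mm high, ceiling 27 mm above the rim. On top a grip bar along its x axis, 46 long, 14 wide, 31 to 49 mm above the rim. Two lugs inside, on its +x and -x, 8.4 wide, reaching in to radius 22 mm, 1 to 5 mm above the rim. Same after half a turn.
- slip_stone: Bystander: grey slip stone 40 x 100 x 11 mm, origin centre of underside.
- offcut_3: Bystander: wood offcut 40 x 50 x 24 mm, origin centre of underside.
- dowel: Bystander: dowel offcut 18 x 110 x 18 mm lying, origin centre of underside.
- eraser: Bystander: eraser 19 x 42 x 13 mm, origin centre of underside.

How it is judged:
On the way, in this order (a step that is already met when the one before it is completed fails the run):
1. the cap sits on the neck with its lugs down in the gaps, not yet turned under the ledges (horizontal distance between cap and mouth below 0.005 m and z of cap in the frame of mouth below -0.0015 m and angle between the x axis of cap and the x axis of tin, either way round above 0.5 rad), for 0.1 s.
2. the cap has been turned under the ledges to the notches (horizontal distance between cap and mouth below 0.005 m and z of cap in the frame of mouth below -0.0015 m and angle between the x axis of cap and the x axis of tin, either way round below 0.17 rad), for 0.1 s.
At the end, for the whole second after the job is handed in: The cap is locked on the neck: centred within 5 mm, level within about 5 degrees, its rim 3 to 19 mm below the nominal mouth, its bar along the tin's long side within 10 degrees (lugs in the notches), at rest and released (horizontal distance between cap and mouth below 0.005 m and z of cap in the frame of mouth between -0.019 and -0.003 m and angle between the x axis of cap and the x axis of tin, either way round below 0.17 rad and angle between cap's own z axis and vertical below 0.08 rad and linear speed of cap below 0.02 m/s); the robot touches nothing.
It fails at once if cap and tin pressed together with more than 25 N (contact force between cap and tin above 25 N).
It fails at once if a bystander moved more than 3 cm (distance of any of slip_stone, offcut_3, dowel, eraser from where it was at the start of the episode above 0.03 m).
It also fails if it takes over 61 s, if anything falls off the work surface, if the arm or the gripper's body presses on something with over 40 N, if the wrist force passes 120 N, or if a joint passes its speed limit or range.

ROBOT

A 7-joint arm with a two-finger parallel gripper is mounted at the origin on a cart in front of the work surface, level with it; the furniture and walls round the work are solid. World frame = base frame: x ahead of the robot, y to its left, z up, the work surface at z = 0. Lengths are in m, angles in rad, forces in N, time in s.
With the tool pointing down it reaches from about 0.35 to 0.9 m from the base axis. Payload 8.1 kg.
Tool frame: the origin (TCP) lies on the centre line of the jaws, within the pads' length; the fingertips stand 19 mm ahead of it and the grasp point (between the pads) is the TCP (arm.tip_reach is the distance from the TCP to the fingertips, in m); z points along the fingers, y is the line along which they close (so a half turn about z gives the same grasp; the last joint's range is limited). The gripper opens to 92 mm and grips with 3 to 60 N. Pads are 19 mm wide; open, the fingers measure 130 mm over their backs; the gripper's body (75 mm by 190 mm) begins 47 mm behind the grasp point.
Start: joints at [1.071, 0.434, 0.025, 1.573, -0.012, 1.134, -0.075], TCP at [0.242, -0.576, 0.246] pointing down, gripper open.
Joint ranges: [-2.62, 2.62], [-0.44, 2.09], [-1.27, 1.32], [0.08, 2.57], [-1.32, 4.46], [0.12, 2], [-2.74, 2.74]. Speed limits (rad/s): [2.22, 2.22, 3.01, 3.01, 3.14, 3.14, 3.14].

INTERFACE

Orientations are given as a rotation vector (axis times angle).
In Python, from cell import arm gives the robot as it stands.
- The arm moves only by the tool arm_command, never from a script. Its argument "targets" is a list that holds one entry, the list of rows, each a list of 6 numbers: the shift along the tool's x, y, z in m, then the turn, a rotation vector about the tool's x, y, z in rad. A call has 1 to 10 rows; each row shifts and turns the commanded pose from where the row before left it, along the tool's axes as they then stand; what a row does not reach is not made up. A row lasts 1/8 s, in which the tool goes at most 62.5 mm and 10.7 degrees, less where a joint would pass 70% of its speed; a pose out of reach is approached as far as the arm can. A call with a gripper value outside its range is refused whole. "jaw" is the finger opening in m, from 0 to 0.0918, set as the call begins (left out, the last holds). The fingers move at their own pace and stop on an object; "newtons" is the grip in N (left out, the last holds). Time passes only in rows, so rows that do not move let the fingers close. It gives the time, the measured TCP pose, the force, the opening and the grip force at its end, in the units of the state.
- arm.observe(): the state, without advancing time (a new reading comes with each control period).
- arm.get_image(name): name is "side" or "top"; returns a dict with "pixels" (420x560x3 uint8, red, green, blue), "z_map" (420x560 float32, m along the optical axis (not along the pixel's ray), 0 where there is no reading), "fx", "fy", "cx", "cy" (pixels), "dist" ([k1, k2, p1, p2, k3] as OpenCV has them; the pictures are not rectified), "xyz" and "rotation" of the camera in the world. Camera axes: x right, y down, z forward; pixel columns grow to the right and rows downward; lengths in m; the calibration is good to about 2 mm. A picture is of the moment at which its call begins.
- arm.sign_off(): hands the job in; it is judged then, once.
The state is a dict: "clock": time; "joints": joint angles; "dq": joint speeds; "joint_efforts": joint torques, N m; "position": TCP position; "ee_rot": TCP orientation; "force": force on the tool from outside, world axes, zero at the start; "ft_torque": the same for the moment, N m; "width": opening from 0.0 (shut) to 1.0 (fully open); "gripper_force": force on a finger pad.
Only numpy, scipy, OpenCV 4.12 (cv2) and the standard library are available. Lean on these libraries where they do the work, as an engineer would, in place of code of your own. Each camera call takes 0.05 s, during which the arm holds its last target. There are 200 camera calls.

## Working session

There is one attempt and no reset: what is moved stays moved. The work goes in short steps, Python scripts to look and compute and a tool call to move; the robot and the scene stay as the last step left them, time stands still between calls to the robot, and variables do not carry over. Pictures are saved under pics/ and viewed, at most 10 in all, crops included, and the job is handed in when it is done.

Besides the shell and the picture viewer there is one more tool, called after ">>>" by a JSON object that holds its "fn" and its "kwargs", one argument or row to a line. arm_command: Moves the arm, as the interface text tells. Its arguments: {"type":"object","properties":{"targets":{"type":"array","items":{"type":"array","items":{"type":"array","items":{"type":"number"}}}},"jaw":{"type":"number"},"newtons":{"type":"number"}},"required":["targets"]}

```bash
mkdir -p pics; ls; python3 - <<'E'
from cell import arm
import cv2,numpy as np
s=arm.observe();print(s)
for n in("top","side"):
    i=arm.get_image(n);cv2.imwrite(f"pics/{n}0.png",i["pixels"][:,:,::-1]);np.savez(f"{n}0.npz",**i)
    print(n,i["fx"],i["fy"],i["cx"],i["cy"],i["dist"],i["xyz"],i["rotation"])
E
```

```text
pics
{'clock': 0.0, 'joints': array([ 1.07136028,  0.43521532,  0.02498822,  1.57412252, -0.01163923,
        1.1339749 , -0.07509229]), 'dq': array([ 7.09296628e-04, -5.13957387e-04,  1.63007070e-03, -1.88958911e-04,
       -1.51043225e-04,  1.32896144e-03, -7.64044547e-05]), 'joint_efforts': array([-1.48309427e-03, -6.67855597e+01,  9.83886011e-01, -3.14459074e+01,
       -6.06981595e-02,  4.31875361e-02,  1.74414445e-04]), 'position': array([ 0.24132741, -0.57599967,  0.24494004]), 'ee_rot': array([-3.07849457e+00, -6.18824500e-01,  6.61308372e-04]), 'force': array([ 0.53305373,  0.10438651, -1.63369506]), 'ft_torque': array([-0.00856321,  0.02373366, -0.02435906]), 'gripper_force': 0.0, 'width': 0.998972187687715}
top 506.4342625763491 506.4342625763491 274.37941063138595 208.30271543150863 [-0.04316667  0.          0.          0.          0.        ] [0.32676683 0.08317543 1.23304108] [-2.16352523  2.13193391 -0.16086399]
side 471.23814794896305 471.23814794896305 282.13582607982914 200.02189583229156 [-0.15603403  0.          0.          0.          0.        ] [ 0.12182457 -0.22395407  1.00734617] [-2.40364855  1.2004824  -0.31333401]
```

View pics/top0.png

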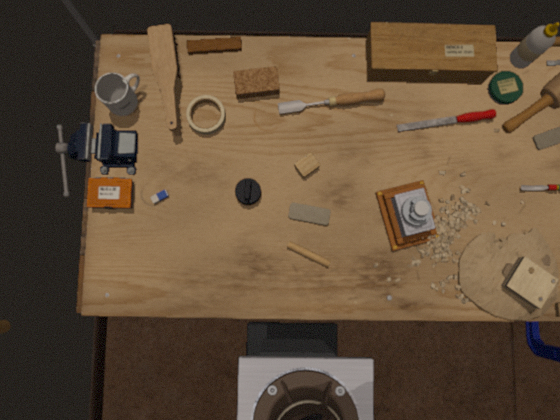

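View pics/side0.png

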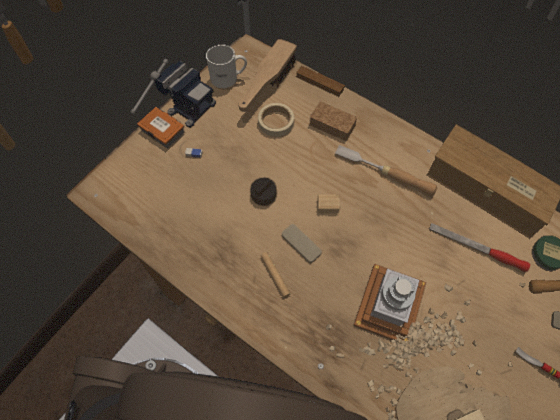

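The top view shows the cap near (248,192) and the tin in its cradle near (412,213). In the side view the cap is near (263,191) and the tin near (398,295). I'll use enlarged crops and the depth maps to locate both.

```bash
cat > h.py <<'E'
import numpy as np,cv2
from scipy.spatial.transform import Rotation as R
def K(i): return np.array([[i["fx"],0,i["cx"]],[0,i["fy"],i["cy"]],[0,0,1.]])
def rays(i,uv):
    p=cv2.undistortPoints(np.float64(uv).reshape(-1,1,2),K(i),np.float64(i["dist"])).reshape(-1,2)
    return np.c_[p,np.ones(len(p))]
def cast(i,uv,z):
    d=R.from_rotvec(i["rotation"]).apply(rays(i,uv)); c=np.array(i["xyz"])
    return c+d*((z-c[2])/d[:,2])[:,None]
def deproj(i,uv):
    uv=np.asarray(uv).astype(int); z=i["z_map"][uv[:,1],uv[:,0]]
    return np.array(i["xyz"])+R.from_rotvec(i["rotation"]).apply(rays(i,uv)*z[:,None])
def proj(i,P):
    r=R.from_rotvec(i["rotation"]).inv(); rv=r.as_rotvec(); t=-r.apply(i["xyz"])
    return cv2.projectPoints(np.float64(P).reshape(-1,1,3),rv,t,K(i),np.float64(i["dist"]))[0].reshape(-1,2)
def cloud(i):
    h,w=i["z_map"].shape; uv=np.stack(np.meshgrid(np.arange(w),np.arange(h)),-1).reshape(-1,2)
    return deproj(i,uv).reshape(h,w,3)
E
python3 - <<'E'
from h import *
T=[]
for n,boxes in(("top",[(208,152,80,80),(364,164,96,96)]),("side",[(223,151,80,80),(345,250,96,96)])):
    i=dict(np.load(n+"0.npz"));P=cloud(i);g=i["pixels"][:,:,::-1]
    print(n,"tcp px",proj(i,[.2413,-.576,.245]).round())
    T.append(np.hstack([cv2.resize(g[y:y+h,x:x+w],(400,300) if 0 else (300,300),interpolation=cv2.INTER_CUBIC) for x,y,w,h in boxes]))
    # cap: dark pixels
    for k,(x,y,w,h) in enumerate(boxes):
        q=P[y:y+h,x:x+w].reshape(-1,3);c=g[y:y+h,x:x+w].reshape(-1,3).max(1)
        print("bench z",np.percentile(q[:,2],[5,50,95,99.5]).round(4))
        bands=[(.024,.036),(.042,.056)] if k==0 else [(.006,.04),(.062,.078),(.08,.09),(.1,.11),(.112,.13)]
        for lo,hi in bands:
            m=(q[:,2]>lo)&(q[:,2]<hi)
            if m.sum()<6: print(k,lo,hi,m.sum());continue
            b=q[m]; (cx,cy),(a,bb),an=cv2.minAreaRect((b[:,:2]*1000).astype(np.float32))
            print(k,lo,hi,m.sum(),"z",np.median(b[:,2]).round(4),"ctr mm",round(cx,1),round(cy,1),"size",round(a,1),round(bb,1),"ang",round(an,1),"mean",(b[:,:2].mean(0)*1000).round(1))
cv2.imwrite("pics/crops.png",np.vstack(T))
E
```

```text
top tcp px [[609. 330.]]
bench z [-0.0027  0.0016  0.0327  0.0533]
0 0.024 0.036 393 z 0.0321 ctr mm 544.9 144.9 size 61.5 62.0 ang 82.9 mean [543.5 144.8]
0 0.042 0.056 115 z 0.0501 ctr mm 545.5 144.9 size 14.0 45.6 ang 85.4 mean [545.  144.8]
bench z [-0.0022  0.005   0.0925  0.1299]
1 0.006 0.04 3018 z 0.018 ctr mm 504.3 -259.5 size 234.9 238.7 ang 0.4 mean [ 473.9 -273.5]
1 0.062 0.078 587 z 0.0716 ctr mm 495.3 -246.4 size 99.2 72.9 ang 14.2 mean [ 492.1 -241.8]
1 0.08 0.09 179 z 0.0881 ctr mm 494.4 -245.2 size 66.3 66.9 ang 39.7 mean [ 490.8 -238.8]
1 0.1 0.11 48 z 0.1079 ctr mm 495.9 -244.8 size 40.4 51.9 ang 73.8 mean [ 492.3 -235.6]
1 0.112 0.13 279 z 0.1242 ctr mm 495.0 -247.3 size 40.0 48.6 ang 85.1 mean [ 493.8 -244.3]
side tcp px [[510. 505.]]
bench z [-0.0049 -0.0015  0.0292  0.057 ]
0 0.024 0.036 349 z 0.0288 ctr mm 546.2 138.9 size 64.2 60.0 ang 37.2 mean [542.6 136.1]
0 0.042 0.056 107 z 0.0468 ctr mm 546.2 138.0 size 17.1 46.6 ang 82.8 mean [545.  138.4]
bench z [-0.003   0.0046  0.1074  0.1278]
1 0.006 0.04 2829 z 0.02 ctr mm 512.7 -264.6 size 209.9 209.5 ang 37.6 mean [ 472.  -277.5]
1 0.062 0.078 693 z 0.0704 ctr mm 495.7 -250.7 size 100.9 73.3 ang 15.5 mean [ 483.9 -251.8]
1 0.08 0.09 339 z 0.0877 ctr mm 491.0 -250.0 size 66.9 60.4 ang 81.6 mean [ 483.6 -251.3]
1 0.1 0.11 91 z 0.108 ctr mm 493.6 -250.7 size 40.4 48.6 ang 81.4 mean [ 484.3 -250.6]
1 0.112 0.13 275 z 0.1241 ctr mm 495.3 -249.1 size 35.7 48.8 ang 81.4 mean [ 493.8 -250.1]
```

View pics/crops.png

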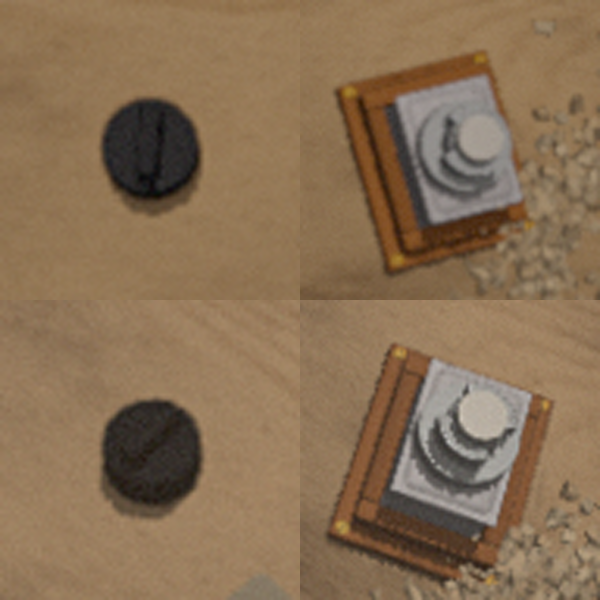

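The depth bands match the known sizes: tin 99×73 mm at about 15°, cap bar 14×46 mm at about -5.5°. The two cameras differ by a few mm. I average them to put the cap at about (0.5455, 0.1415) and the tin at about (0.495, -0.248). I'll move above the cap first.

>>> {"fn": "arm_command", "kwargs": {
  "targets": [
    [[0.028,-0.027,0,0,0,0],[0.028,-0.027,0,0,0,0],[0.028,-0.027,0,0,0,0],[0.028,-0.027,0,0,0,0],[0.028,-0.027,0,0,0,0],[0.028,-0.027,0,0,0,0],[0.028,-0.027,0,0,0,0],[0.028,-0.027,0,0,0,0],[0.028,-0.027,0,0,0,0],[0.028,-0.027,0,0,0,0]]
  ],
  "jaw": 0.0918,
  "newtons": 20
}}

```text
clock: 1.35
position: [0.3956, -0.218, 0.2456]
ee_rot: [-3.08, -0.619, 0.0]
force: [1.0, 0.2, 0.4]
width: 1.0
gripper_force: 0.0
```

>>> {"fn": "arm_command", "kwargs": {
  "targets": [
    [[0.028,-0.027,0,0,0,0],[0.028,-0.027,0,0,0,0],[0.028,-0.027,0,0,0,0],[0.028,-0.027,0,0,0,0],[0.028,-0.027,0,0,0,0],[0.028,-0.027,0,0,0,0],[0.028,-0.027,0,0,0,0],[0.028,-0.027,0,0,0,0],[0.028,-0.027,0,0,0,0],[0.028,-0.027,0,0,0,0]]
  ]
}}

```text
clock: 2.6
position: [0.5496, 0.139, 0.2454]
ee_rot: [3.08, 0.619, -0.001]
force: [0.2, -0.1, 0.0]
width: 0.999
gripper_force: 0.0
```

>>> {"fn": "arm_command", "kwargs": {
  "targets": [
    [[0,0,0,0,0,-0.15],[0,0,0,0,0,-0.15],[0,0,0,0,0,-0.15],[0,0,0,0,0,-0.15],[0,0,0,0,0,-0.15],[0,0,0,0,0,-0.15],[0,0,0,0,0,-0.15],[0,0,0,0,0,-0.15],[0,0,0,0,0,-0.15],[0,0,0,0,0,-0.15]]
  ]
}}

```text
clock: 3.85
position: [0.5492, 0.1378, 0.2453]
ee_rot: [-1.825, -2.557, 0.001]
force: [-0.5, 0.3, 0.7]
width: 1.002
gripper_force: 0.0
```

>>> {"fn": "arm_command", "kwargs": {
  "targets": [
    [[0,0,0,0,0,-0.15],[0,0,0,0,0,-0.15],[0,0,0,0,0,-0.15],[0,0,0,0,0,-0.15],[0,0,0,0,0,-0.15],[0,0,0,0,0,-0.15],[0,0,0,0,0,-0.15],[0,0,0,0,0,-0.1],[0,0,0,0,0,0]]
  ]
}}

```text
clock: 4.97
position: [0.5492, 0.1377, 0.2453]
ee_rot: [-0.15, -3.137, 0.0]
force: [-0.2, 0.1, 0.2]
width: 1.004
gripper_force: 0.0
```

>>> {"fn": "arm_command", "kwargs": {
  "targets": [
    [[0.004,0.0034,0.02,0,0,0],[0,0,0.025,0,0,0],[0,0,0.025,0,0,0],[0,0,0.025,0,0,0],[0,0,0.025,0,0,0],[0,0,0.025,0,0,0],[0,0,0.025,0,0,0],[0,0,0.012,0,0,0],[0,0,0.01,0,0,0],[0,0,0,0,0,0]]
  ]
}}

```text
clock: 6.22
position: [0.5456, 0.1417, 0.0535]
ee_rot: [-0.15, -3.138, 0.0]
force: [0.4, 0.3, 0.3]
width: 1.002
gripper_force: 0.0
```

>>> {"fn": "arm_command", "kwargs": {
  "targets": [
    [[0,0,0,0,0,0],[0,0,0,0,0,0],[0,0,0,0,0,0],[0,0,0,0,0,0],[0,0,0,0,0,0],[0,0,0,0,0,0],[0,0,0,0,0,0],[0,0,0,0,0,0]]
  ],
  "jaw": 0,
  "newtons": 40
}}

```text
clock: 7.22
position: [0.5457, 0.1419, 0.0537]
ee_rot: [0.149, 3.138, 0.0]
force: [-0.2, 1.4, 0.0]
width: 0.175
gripper_force: 0.3
```

>>> {"fn": "arm_command", "kwargs": {
  "targets": [
    [[0,0,0,0,0,0],[0,0,0,0,0,0],[0,0,0,0,0,0],[0,0,0,0,0,0]]
  ]
}}

```text
clock: 7.72
position: [0.5457, 0.1418, 0.0537]
ee_rot: [0.149, 3.138, 0.0]
force: [0.4, 0.7, -0.3]
width: 0.15
gripper_force: 40.0
```

>>> {"fn": "arm_command", "kwargs": {
  "targets": [
    [[0,0,-0.01,0,0,0],[0,0,-0.02,0,0,0],[0,0,-0.02,0,0,0],[0,0,-0.02,0,0,0],[0,0,-0.02,0,0,0],[0,0,-0.02,0,0,0],[0,0,-0.02,0,0,0],[0,0,-0.02,0,0,0],[0,0,-0.01,0,0,0],[0,0,0,0,0,0]]
  ]
}}

```text
clock: 8.98
position: [0.546, 0.1418, 0.2143]
ee_rot: [0.149, 3.137, 0.0]
force: [0.5, -0.9, -1.7]
width: 0.145
gripper_force: 40.0
```

>>> {"fn": "arm_command", "kwargs": {
  "targets": [
    [[0,0,0,0,0,0.16],[0,0,0,0,0,0.16],[0,0,0,0,0,0.16],[0,0,0,0,0,0.16],[0,0,0,0,0,0.17],[0,0,0,0,0,0.17],[0,0,0,0,0,0.17],[0,0,0,0,0,0.17],[0,0,0,0,0,0.16],[0,0,0,0,0,0.155]]
  ]
}}

```text
clock: 10.22
position: [0.5452, 0.1414, 0.2127]
ee_rot: [-2.396, -2.031, 0.003]
force: [0.3, -0.7, 0.2]
width: 0.147
gripper_force: 40.0
```

>>> {"fn": "arm_command", "kwargs": {
  "targets": [
    [[-0.03,0.0015,0,0,0,0],[-0.042,0.0015,0,0,0,0],[-0.042,0.0015,0,0,0,0],[-0.042,0.0015,0,0,0,0],[-0.042,0.0015,0,0,0,0],[-0.042,0.0015,0,0,0,0],[-0.042,0.0015,0,0,0,0],[-0.042,0.0015,0,0,0,0],[-0.042,0.0015,0,0,0,0],[-0.026,0.001,0,0,0,0]]
  ]
}}

```text
clock: 11.48
position: [0.4967, -0.25, 0.2126]
ee_rot: [-2.392, -2.034, 0.002]
force: [-0.4, 0.9, -0.9]
width: 0.147
gripper_force: 40.0
```

>>> {"fn": "arm_command", "kwargs": {
  "targets": [
    [[0,0,0,0,0,0],[0,0,0,0,0,0]]
  ]
}}

```text
clock: 11.72
position: [0.4978, -0.2466, 0.2132]
ee_rot: [-2.389, -2.038, -0.0]
force: [0.7, 0.4, -0.9]
width: 0.151
gripper_force: 40.0
```

```bash
python3 - <<'E'
from cell import arm
from h import *
print(arm.observe()["position"])
o=[]
for n in("top","side"):
    i=arm.get_image(n);np.savez(f"{n}1.npz",**i)
    u,v=proj(i,[.495,-.248,.15])[0].astype(int); x,y=max(0,u-70),max(0,v-70)
    print(n,x,y); c=i["pixels"][y:y+140,x:x+140,::-1]; o.append(cv2.resize(c,(400,400),interpolation=cv2.INTER_CUBIC))
cv2.imwrite("pics/hover.png",np.hstack(o))
E
```

```text
[ 0.49781267 -0.2465782   0.21315224]
top 355 136
side 334 211
```

View pics/hover.png

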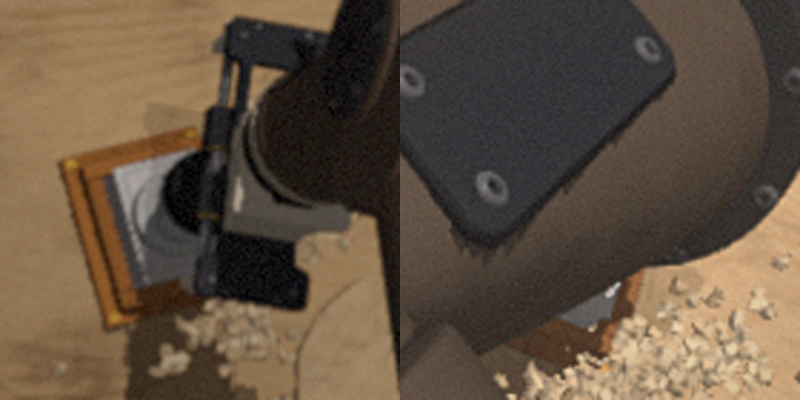

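The top view shows the black cap's left arc (crop x 165–205, y 150–230) held over the neck. The arm hides it from the side camera. I'll fit the known 32 mm circle to that arc in the top view and compare it with the tin centre from the same camera, (0.495, -0.2463).

```bash
cat > cap.py <<'E'
from h import *
from scipy.optimize import least_squares
def capfit(i,ztop,tin=(.495,-.2463)):
    P=cloud(i); m=(abs(P[:,:,2]-ztop)<.009)&(np.hypot(P[:,:,0]-tin[0],P[:,:,1]-tin[1])<.05)&(i["pixels"].max(2)<70)
    m=m.astype(np.uint8); c=max(cv2.findContours(m,cv2.RETR_EXTERNAL,cv2.CHAIN_APPROX_NONE)[0],key=cv2.contourArea).reshape(-1,2)
    W=cast(i,c,ztop+.002)[:,:2]
    # only the free (left, +y) arc
    f=W[(W[:,1]>tin[1]+.008)]
    r=least_squares(lambda p:np.hypot(*(f-p).T)-.0315,tin,loss="soft_l1",f_scale=.001)
    return r.x,len(f),np.abs(r.fun).mean(),m,f
E
python3 - <<'E'
from cap import *
i=dict(np.load("top1.npz"));z=.2131-.0537+.031
x,n,e,m,f=capfit(i,z)
print(x.round(4),n,e,m.sum(),np.ptp(f,0))
P=cloud(i);q=P[m>0];print(np.median(q[:,2]))
v=cv2.resize(np.hstack([i["pixels"][136:236,355:455,::-1],m[136:236,355:455,None].repeat(3,2)*255]),(800,400),interpolation=cv2.INTER_NEAREST)
cv2.imwrite("pics/m1.png",v)
E
```

```text
[ 0.4959 -0.2462] 68 0.004894373650070077 209 [0.05730268 0.02830257]
0.19111140466574938
```

View pics/m1.png

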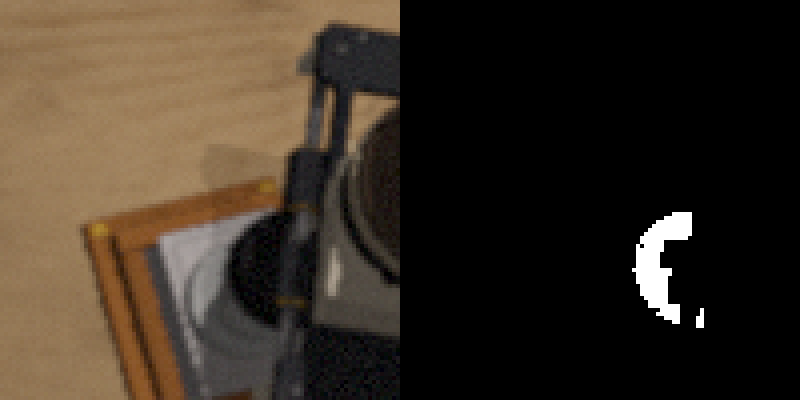

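```bash
cat > cap.py <<'E'
from h import *
from scipy.optimize import least_squares
def fit(f,r0,g):
    r=least_squares(lambda p:np.hypot(*(f-p).T)-r0,g,loss="soft_l1",f_scale=.001)
    return r.x.round(4),len(f),np.abs(r.fun).mean().round(4)
def capfit(i,rim,tin=np.array([.495,-.2463])):
    P=cloud(i);z=P[:,:,2];near=np.hypot(P[:,:,0]-tin[0],P[:,:,1]-tin[1])<.045
    w=P[near&(z>rim+.004)&(z<rim+.025)&(P[:,:,1]>tin[1]+.012)]
    print("wall",fit(w[:,:2],.032,tin))
    m=near&(z>rim-.008)&(z<rim+.036)
    pts=[]
    for v in np.unique(np.nonzero(m)[0]):
        u=np.nonzero(m[v])[0][0]; pts.append((u-.5,v))
    W=cast(i,pts,rim)[:,:2]; W=W[W[:,1]>tin[1]+.012]
    print("rim",fit(W,.032,tin), np.ptp(W[:,0]))
    t=P[near&(abs(z-rim-.031)<.003)&(P[:,:,1]>tin[1])]
    print("top z",np.median(t[:,2]),len(t),"top maxy",np.percentile(t[:,1],98)-.032, "wall maxy",np.percentile(w[:,1],95)-.032)
E
python3 - <<'E'
from cap import *
capfit(dict(np.load("top1.npz")),.2131-.0537)
i=dict(np.load("top0.npz"));P=cloud(i)
# tin references from same camera: neck ledge wall/shoulder edge/liner
z=P[:,:,2];near=np.hypot(P[:,:,0]-.495,P[:,:,1]+.246)<.04
l=P[near&(z>.119)&(z<.135)];h=l[:,2];print("liner z",np.percentile(h,[10,50,90]),)
l=l[h>.1225];print("liner ctr",l[:,:2].mean(0),((l.max(0)+l.min(0))/2),np.ptp(l,0))
a=P[near&(z>.08)&(z<.092)];print("shoulder z",np.median(a[:,2]))
E
```

```text
wall (array([ 0.4984, -0.2451]), 73, np.float64(0.0006))
rim (array([ 0.4989, -0.2456]), 28, np.float64(0.0005)) 0.05892937641578189
top z 0.19108362577444138 166 top maxy -0.24594026457532234 wall maxy -0.2446725975955225
liner z [0.12343462 0.12607896 0.12879487]
liner ctr [ 0.49460294 -0.24562974] [ 0.49464371 -0.24622113  0.12695599] [0.03246318 0.03186371 0.00886648]
shoulder z 0.08895786466599809
```

Wall and rim fits agree: the cap is at (0.4987, -0.2454) in the top camera and the tin at about (0.4948, -0.2459). I'll shift by -3.9 mm in x and start down. The mouth is at about z 0.105.

>>> {"fn": "arm_command", "kwargs": {
  "targets": [
    [[-0.001,-0.0038,0,0,0,0],[0,0,0.008,0,0,0],[0,0,0.01,0,0,0],[0,0,0.01,0,0,0],[0,0,0.008,0,0,0],[0,0,0.006,0,0,0],[0,0,0,0,0,0],[0,0,0,0,0,0],[0,0,0,0,0,0]]
  ]
}}

```text
clock: 12.95
position: [0.4943, -0.2481, 0.1721]
ee_rot: [2.39, 2.038, 0.0]
force: [0.5, -0.4, -0.1]
width: 0.149
gripper_force: 40.0
```

```bash
python3 - <<'E'
from cell import arm
from cap import *
s=arm.observe();print(s["position"],s["force"])
i=arm.get_image("top");capfit(i,s["position"][2]-.0537)
E
```

```text
[ 0.49425456 -0.24806032  0.17206981] [ 0.47978442 -0.38002989 -0.07709143]
wall (array([ 0.4947, -0.2465]), 67, np.float64(0.0006))
rim (array([ 0.4953, -0.2471]), 26, np.float64(0.0004)) 0.05656485636322395
top z 0.14944039598789094 130 top maxy -0.24694007689911673 wall maxy -0.2461577005538615
```

>>> {"fn": "arm_command", "kwargs": {
  "targets": [
    [[0.0009,0,0.003,0,0,0],[0,0,0.004,0,0,0],[0,0,0.003,0,0,0],[0,0,0.002,0,0,0],[0,0,0,0,0,0]]
  ]
}}

```text
clock: 13.62
position: [0.4941, -0.2471, 0.1595]
ee_rot: [-2.391, -2.038, 0.0]
force: [0.5, 0.2, -0.7]
width: 0.148
gripper_force: 40.0
```

>>> {"fn": "arm_command", "kwargs": {
  "targets": [
    [[0,0,0.002,0,0,0],[0,0,0.002,0,0,0],[0,0,0,0,0,0]]
  ]
}}

```text
clock: 14.0
position: [0.4941, -0.2471, 0.1556]
ee_rot: [-2.391, -2.038, 0.0]
force: [-0.1, 0.0, -0.0]
width: 0.15
gripper_force: 40.0
```

>>> {"fn": "arm_command", "kwargs": {
  "targets": [
    [[0,0,0.002,0,0,0],[0,0,0.002,0,0,0],[0,0,0,0,0,0]]
  ]
}}

```text
clock: 14.38
position: [0.4942, -0.2471, 0.1516]
ee_rot: [-2.391, -2.038, 0.0]
force: [-0.3, 0.2, -0.1]
width: 0.148
gripper_force: 40.0
```

>>> {"fn": "arm_command", "kwargs": {
  "targets": [
    [[0,0,0.001,0,0,0],[0,0,0.001,0,0,0],[0,0,0,0,0,0],[0,0,0,0,0,0]]
  ]
}}

```text
clock: 14.88
position: [0.4942, -0.2471, 0.1499]
ee_rot: [2.391, 2.038, 0.0]
force: [-1.3, 0.5, 2.2]
width: 0.152
gripper_force: 40.0
```

>>> {"fn": "arm_command", "kwargs": {
  "targets": [
    [[0,0,0.001,0,0,0],[0,0,0.001,0,0,0],[0,0,0.001,0,0,0],[0,0,0,0,0,0],[0,0,0,0,0,0]]
  ]
}}

```text
clock: 15.5
position: [0.4942, -0.2471, 0.147]
ee_rot: [2.391, 2.038, 0.0]
force: [-1.8, 0.7, 6.7]
width: 0.148
gripper_force: 40.0
```

>>> {"fn": "arm_command", "kwargs": {
  "targets": [
    [[0,0,0.001,0,0,0],[0,0,0.001,0,0,0],[0,0,0,0,0,0],[0,0,0,0,0,0]]
  ]
}}

```text
clock: 16.0
position: [0.4942, -0.2471, 0.1452]
ee_rot: [2.391, 2.038, -0.0]
force: [-2.7, 1.0, 9.6]
width: 0.15
gripper_force: 40.0
```

>>> {"fn": "arm_command", "kwargs": {
  "targets": [
    [[0,0,0.001,0,0,0],[0,0,0.001,0,0,0],[0,0,0,0,0,0],[0,0,0,0,0,0]]
  ]
}}

```text
clock: 16.5
position: [0.4943, -0.2472, 0.1435]
ee_rot: [2.39, 2.037, -0.0]
force: [-3.8, 1.6, 11.9]
width: 0.149
gripper_force: 40.0
```

```bash
python3 - <<'E'
from cell import arm
from cap import *
s=arm.observe();print(s["position"],s["force"],s["ft_torque"])
i=arm.get_image("top");capfit(i,s["position"][2]-.0537)
E
```

```text
[ 0.4942896  -0.24715636  0.14350449] [-3.78669918  1.61120301 11.92106143] [0.24566271 0.83609907 0.00089316]
wall (array([ 0.4941, -0.2464]), 53, np.float64(0.0009))
rim (array([ 0.494 , -0.2439]), 28, np.float64(0.0011)) 0.06245916422900538
top z 0.12165120315260047 114 top maxy -0.2459638012064686 wall maxy -0.24736066556919845
```

>>> {"fn": "arm_command", "kwargs": {
  "targets": [
    [[0.0002,-0.001,0,0,0,0],[0,0,0,0,0,0],[0,0,0,0,0,0]]
  ]
}}

```text
clock: 16.92
position: [0.4941, -0.2471, 0.1438]
ee_rot: [2.389, 2.036, 0.001]
force: [-1.3, -0.8, 11.4]
width: 0.148
gripper_force: 40.0
```

>>> {"fn": "arm_command", "kwargs": {
  "targets": [
    [[0,0,0.0003,0,0,0.08],[0,0,0,0,0,0.08],[0,0,0,0,0,0.08],[0,0,0,0,0,0.08],[0,0,0,0,0,0.06],[0,0,0,0,0,0],[0,0,0,0,0,0]]
  ]
}}

```text
clock: 17.8
position: [0.4947, -0.2471, 0.1437]
ee_rot: [2.73, 1.548, 0.003]
force: [-0.4, -0.9, 11.7]
width: 0.15
gripper_force: 40.0
```

```bash
python3 - <<'E'
from cell import arm
s=arm.observe();print(s["position"],s["force"],s["ft_torque"])
E
```

```text
[ 0.49473789 -0.24714227  0.14374431] [-0.3827476  -0.87022272 11.71081488] [-0.02700627  0.0588282   0.00557561]
```

>>> {"fn": "arm_command", "kwargs": {
  "targets": [
    [[0,0,0,0,0,0.06],[0,0,0,0,0,0.06],[0,0,0,0,0,0.06],[0,0,0,0,0,0.06],[0,0,0,0,0,0.06],[0,0,0,0,0,0],[0,0,0,0,0,0]]
  ]
}}

```text
clock: 18.68
position: [0.4948, -0.2472, 0.1438]
ee_rot: [2.931, 1.123, 0.004]
force: [0.5, 0.7, 11.4]
width: 0.148
gripper_force: 40.0
```

```bash
python3 - <<'E'
from cell import arm
s=arm.observe();print(s["position"],s["force"],s["ft_torque"],s["ee_rot"])
E
```

```text
[ 0.4948203  -0.24716232  0.14377681] [ 0.49719175  0.65788822 11.43115916] [0.05107984 0.05624636 0.0050283 ] [2.93120938 1.12314803 0.0042836 ]
```

>>> {"fn": "arm_command", "kwargs": {
  "targets": [
    [[0,0,0,0,0,0.07],[0,0,0,0,0,0.07],[0,0,0,0,0,0.07],[0,0,0,0,0,0.07],[0,0,0,0,0,0.07],[0,0,0,0,0,0.07],[0,0,0,0,0,0.05],[0,0,0,0,0,0],[0,0,0,0,0,0]]
  ]
}}

```text
clock: 19.8
position: [0.4948, -0.2472, 0.1438]
ee_rot: [3.113, 0.41, 0.005]
force: [-0.0, 0.3, 11.4]
width: 0.145
gripper_force: 40.0
```

```bash
python3 - <<'E'
from cell import arm
from cap import *
s=arm.observe();print(s["position"],s["force"],s["ft_torque"],s["ee_rot"])
i=arm.get_image("top");u,v=proj(i,[.495,-.247,.13])[0].astype(int)
cv2.imwrite("pics/turned.png",cv2.resize(i["pixels"][v-50:v+50,u-60:u+60,::-1],(600,500),interpolation=cv2.INTER_CUBIC))
E
```

```text
[ 0.4948399  -0.24721954  0.14376936] [-0.03829638  0.26887162 11.36190023] [ 0.06017201 -0.01245141  0.04028757] [3.11282465 0.40998743 0.0052079 ]
```

View pics/turned.png

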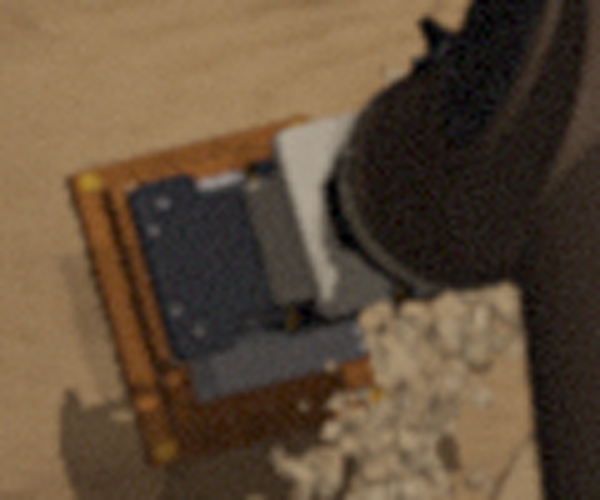

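The gripper (crop 130–370, 120–340) hides the cap, and its edges run parallel to the cradle. The tool is at 15.0°. Next I ease up until the lugs meet the notch roof.

>>> {"fn": "arm_command", "kwargs": {
  "targets": [
    [[0,0,-0.001,0,0,0],[0,0,-0.001,0,0,0],[0,0,-0.001,0,0,0],[0,0,-0.001,0,0,0],[0,0,0,0,0,0],[0,0,0,0,0,0]]
  ]
}}

```text
clock: 20.6
position: [0.4948, -0.2472, 0.1473]
ee_rot: [3.113, 0.41, 0.005]
force: [1.9, -1.0, 5.3]
width: 0.149
gripper_force: 40.0
```

>>> {"fn": "arm_command", "kwargs": {
  "targets": [
    [[0,0,-0.001,0,0,0],[0,0,-0.001,0,0,0],[0,0,0,0,0,0],[0,0,0,0,0,0]]
  ]
}}

```text
clock: 21.1
position: [0.4942, -0.247, 0.1487]
ee_rot: [3.114, 0.41, 0.003]
force: [5.3, -1.5, 1.4]
width: 0.15
gripper_force: 40.0
```

>>> {"fn": "arm_command", "kwargs": {
  "targets": [
    [[0.0009,0.0003,0,0,0,0],[0,0,0,0,0,0],[0,0,0,0,0,0]]
  ]
}}

```text
clock: 21.48
position: [0.4943, -0.247, 0.1486]
ee_rot: [3.114, 0.41, 0.0]
force: [2.0, -2.3, 4.0]
width: 0.152
gripper_force: 40.0
```

>>> {"fn": "arm_command", "kwargs": {
  "targets": [
    [[0,0,0,0,0,0],[0,0,0,0,0,0],[0,0,0,0,0,0],[0,0,0,0,0,0],[0,0,0,0,0,0],[0,0,0,0,0,0],[0,0,0,0,0,0],[0,0,0,0,0,0]]
  ],
  "jaw": 0.06
}}

```text
clock: 22.48
position: [0.4942, -0.2468, 0.1484]
ee_rot: [3.115, 0.41, -0.0]
force: [0.4, 0.4, -0.8]
width: 0.65
gripper_force: 0.0
```

>>> {"fn": "arm_command", "kwargs": {
  "targets": [
    [[0,0,-0.003,0,0,0],[0,0,-0.01,0,0,0],[0,0,-0.02,0,0,0],[0,0,-0.03,0,0,0],[0,0,-0.03,0,0,0],[0,0,-0.03,0,0,0],[0,0,-0.02,0,0,0],[0,0,0,0,0,0]]
  ]
}}

```text
clock: 23.48
position: [0.495, -0.2471, 0.2936]
ee_rot: [3.113, 0.41, 0.005]
force: [-0.1, -0.8, -0.2]
width: 0.655
gripper_force: 0.0
```

>>> {"fn": "arm_command", "kwargs": {
  "targets": [
    [[-0.03,0.03,0,0,0,0],[-0.03,0.04,0,0,0,0],[-0.03,0.04,0,0,0,0],[-0.03,0.04,0,0,0,0],[-0.03,0.04,0,0,0,0],[-0.03,0.04,0,0,0,0],[0,0.03,0,0,0,0],[0,0,0,0,0,0],[0,0,0,0,0,0]]
  ]
}}

```text
clock: 24.6
position: [0.3878, -0.5434, 0.2906]
ee_rot: [-3.113, -0.411, 0.001]
force: [0.6, 0.6, 0.7]
width: 0.655
gripper_force: 0.0
```

```bash
python3 - <<'E'
from cell import arm
from cap import *
o=[]
for n in("top","side"):
    i=arm.get_image(n);P=cloud(i);z=P[:,:,2];near=np.hypot(P[:,:,0]-.495,P[:,:,1]+.247)<.045
    for lo,hi in((.118,.1335),(.136,.152)):
        b=P[near&(z>lo)&(z<hi)]
        if len(b)<6: print(n,lo,len(b));continue
        (cx,cy),(a,bb),an=cv2.minAreaRect((b[:,:2]*1000).astype(np.float32))
        A=np.c_[b[:,:2]-b[:,:2].mean(0),np.ones(len(b))];print(n,len(b),"z",np.median(b[:,2]).round(4),round(cx,1),round(cy,1),round(a,1),round(bb,1),round(an,1),"tilt",np.linalg.lstsq(A,b[:,2],rcond=None)[0][:2].round(3))
    u,v=proj(i,[.495,-.247,.12])[0].astype(int)
    o.append(cv2.resize(i["pixels"][v-45:v+45,u-45:u+45,::-1],(400,400),interpolation=cv2.INTER_CUBIC))
cv2.imwrite("pics/end.png",np.hstack(o))
E
```

```text
top 492 z 0.1267 495.6 -244.8 62.9 63.1 68.6 tilt [ 0.017 -0.013]
top 153 z 0.1442 495.3 -245.6 46.1 15.2 15.3 tilt [ 0.073 -0.233]
side 616 z 0.1255 495.5 -251.3 62.2 63.1 75.5 tilt [0.019 0.006]
side 167 z 0.1434 495.8 -250.5 45.9 13.9 14.7 tilt [ 0.046 -0.073]
```

View pics/end.png

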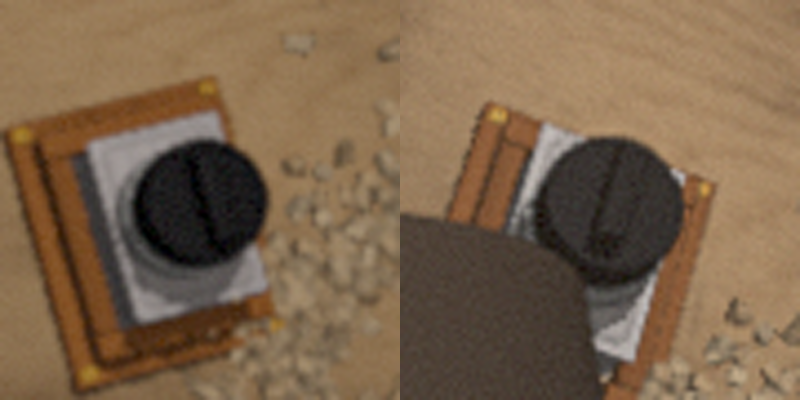

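The cap sits level and centred on the neck in both crops (about (200,203) and (610,208)). Its bar is at 15°, along the tin, and its rim is at about 0.0945, which is the locked height. I'm handing in.

```bash
python3 -c "
from cell import arm
print(arm.sign_off())"
```

```text
the job is handed in; nothing more can be done
None
```

I put the cap on the tin, pressed it down, turned it clockwise into the notches and released it; the cameras show it level and locked with its bar along the tin's long side, and I handed the job in at about 25 s (no verdict came back).

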